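# Close the draught shield and tare the jar hands-free

## Robot

A 6-joint arm with a two-finger parallel gripper is mounted at the origin on the work surface. World frame = base frame: x ahead of the robot, y to its left, z up, the work surface at z = 0. Lengths are in m, angles in rad, forces in N, time in s.
With the tool pointing down it reaches from about 0.15 to 0.775 m from the base axis. Payload 6.1 kg.
Tool frame: the origin (TCP) lies at the centre of the arm's flange, where the gripper is bolted on; the fingertips stand bot.tip_reach ahead of it and the grasp point (between the pads) lies 155 mm ahead of it (bot.tip_reach is the distance from the TCP to the fingertips, in m); x points along the fingers, y is the direction in which the jaws open and shut, and the axes are right-handed (so a half turn about x gives the same grasp; the last joint's range is limited). The gripper opens to 85 mm and grips with 20 to 120 N. Pads are 22 mm wide; open, the fingers measure 114 mm over their backs; the gripper's body (76 mm by 85 mm) begins 54 mm behind the grasp point. The pads swing forward as they close: fully open they stand 13 mm farther back than shut.
Start: joints at [1.276, 0.126, -0.04, 1.405, 0, 1.571], TCP at [0.153, 0.502, 0.405] pointing down, gripper open.
Joint ranges: [-2.72, 2.72], [-0.95, 1.95], [-1.27, 1.35], [-1.78, 2.02], [-1.46, 1.47], [-3.14, 3.14]. Speed limits (rad/s): [2.39, 2.39, 3.01, 3.14, 3.14, 3.14].

## Interface

Orientations are given as a 3x3 rotation matrix whose columns are the frame's x, y, z axes.
In Python, from cell import bot gives the robot as it stands.
- The arm moves only by the tool move_arm, never from a script. Its argument "motion" is a list of rows, each an object with "delta_pos": the shift along the tool's x, y, z normalised to -1 to 1, where 1 is 0.3 m, a list of three; "dr": the turn, a rotation vector about the tool's x, y, z normalised to -1 to 1, where 1 is 30 degrees, a list of three; "grip": the gripper command: -1 is fully open, 1 is shut, values between are in proportion. In form: [{"delta_pos": [dx, dy, dz], "dr": [ax, ay, az], "grip": grip}, ...]. A call has 1 to 12 rows; each row is the pose to reach, as a shift and turn from the pose commanded when the call began, along the tool's axes at that moment; what a row does not reach only later rows make up. A row lasts 1/8 s, in which the tool goes at most 62.5 mm and 10.7 degrees, less where a joint would pass 70% of its speed; a pose out of reach is approached as far as the arm can. A call with a number of a shift or a turn outside -1 to 1 is refused whole. A call with a gripper value outside its range is refused whole. The fingers move at their own pace and stop on an object; "force" is the grip in N (left out, the last holds). Time passes only in rows, so rows that repeat a pose let the fingers close. It gives the time, the measured TCP pose, the force and the opening at its end, in the units of the state.
- bot.get_state(): the state, without advancing time (a new reading comes with each control period).
- bot.get_image(name): name is "scene" or "top" or "wrist"; returns a dict with "color" (420x560x3 uint8, red, green, blue), "depth" (420x560 float32, m along the optical axis (not along the pixel's ray), 0 where there is no reading), "fx", "fy", "cx", "cy" (pixels), "k1" (the pictures are not rectified: a ray, as slopes to the right and down, at radius r is drawn at 1 + k1 r^2 times it, then the intrinsics apply), "extrinsics" (4x4, takes a point from camera to world coordinates). Camera axes: x right, y up, looking along -z (the intrinsics and any distortion apply to the point x, -y, -z); pixel columns grow to the right and rows downward; lengths in m; the calibration is good to about 2 mm. A picture is of the moment at which its call begins.
- bot.finish_job(): hands the job in, once; it reports no verdict.
The state is a dict: "clock": time; "joint_pos": joint angles; "dq": joint speeds; "effort": joint torques, N m; "eef_pos": TCP position; "ee_rot": TCP orientation; "contact_force": force on the tool from outside, world axes, zero at the start; "torque": the same for the moment, N m; "finger_gap": opening from 0.0 (shut) to 1.0 (fully open).
Only numpy, scipy, OpenCV 4.12 (cv2) and the standard library are available. Lean on these libraries where they do the work, as an engineer would, in place of code of your own. Each camera call takes 0.05 s, during which the arm holds its last target.

## Task

An empty jar stands on the balance, ready to be tared. With the fingertips push the glass top cover of the draught shield gently forward until it is fully shut, then tare hands-free: point at the window of the tare pod (the blue-ringed one) from above, fingertips 2 to 4 cm over it without touching, keep still there for two seconds, and draw the hand at least 15 cm away. Grasp nothing, do not let the hand come close over the orange-ringed print pod, and leave the jar, both pods and everything else on the bench where they are.

Things in the scene. Friction and masses are not known exactly. Their poses are not given: they have to be found in the camera images.
- balance: White balance fixed to the bench, 340 deep (x), 210 wide (y); origin: centre of the underside. Own -x faces the operator (robot), z up. Low sloped panel with display from x = -170 to -65; base 70 high; on it a glass draught shield, 176 wide, x = -65 to 110, rim 235 above the bench, and a white column as high, x = 110 to 170. On the shield slides the glass top cover. Never load it over 40 N
- cover (a joint): Opening of the top cover in m: 0 = fully shut against a hard stop, its front edge over the shield's front glass; grows as it slides back along the balance's +x, at most 0.125. Starts 0.05 to 0.10 open. Slides with about 1.5 N friction, has no spring, stays where it is left. Shut: under 5 mm open
- cover_grip (a point): Middle of the top rear edge of the black wedge grip (80 wide in y) on the cover; moves with it, axes as the balance's. The wedge's upright rear face looks to +x and rises 18 from the flat glass behind it (free for 115); its front slopes down to -x. Hook closed fingertips down behind that face and push to -x. With the cover shut: 22.5 in front (-x) of the balance's origin, 260 above the bench
- tare_pod: Hands-free tare sensor with the BLUE ring: grey round pod, 68 diameter, 30 high, loose on the bench (180 g), on one side of the balance; origin at the centre of its underside. Only to be pointed at, not touched or moved (8 mm at most)
- tare_window (a point): Centre of the black round sensor window (34 diameter) on top of the blue-ringed tare pod, 30 above the bench; z up. The sensor sees fingertips within about 25 to the side of this point and from about 8 to 50 above it, and needs them there for 1.5 s without a break
- print_pod: The same pod with an ORANGE ring (it starts the receipt printer), on the other side of the balance; origin at the centre of its underside. Must be left alone and not moved (8 mm at most)
- print_window (a point): Centre of the black window on top of the orange-ringed print pod, 30 above the bench. It goes off if the hand comes within 35 to the side of this point with the fingertips less than about 60 above it
- jar_on_pan: Black open jar, 50 diameter, 62 high, loose on the round steel pan inside the draught shield; origin at the centre of its underside, 84 above the bench. Bystander, not to be touched
- jar_empty: Black open jar, 50 diameter, 62 high, loose on the bench to the left rear; origin at the centre of its underside. Bystander
- jar_capped: Black jar with its lid on, 51 diameter, 66 high, loose on the bench, near left; origin at the centre of its underside. Bystander
- cup: White paper cup, 82 diameter at the rim, 95 high, loose on the bench to the right rear; origin at the centre of its underside. Bystander
- snips: Trimming snips with blue handles, 165 long, 14 thick, lying loose on the bench, near right, about across the robot's view; origin at the pivot, on the bench, +x to the blade tips. Bystander
- check_weight: Brass check weight with a knob, 32 diameter, 48 high, 200 g, loose on the bench, right of the snips; origin at the centre of its underside. Bystander

How it is judged:
By the outcome, as a careful person would: the job done as asked, in the order asked, and still so for the second after the job is handed in, with the robot touching nothing.
It also fails if it takes over 58 s, if anything falls off the work surface, if the arm or the gripper's body presses on something with over 40 N, if the wrist force passes 120 N, or if a joint passes its speed limit or range.

## Working session

There is one attempt and no reset: what is moved stays moved. The work goes in short steps, Python scripts to look and compute and a tool call to move; the robot and the scene stay as the last step left them, time stands still between calls to the robot, and variables do not carry over. Pictures are saved under pics/ and viewed, and the job is handed in when it is done.

Besides the shell and the picture viewer there is one more tool, called after "Emit:" as name([rows], argument=value, ...), one row to a line, values as JSON. move_arm: Moves the arm, as the interface text tells. Scaled input: -1 to 1 covers 0.3 m each way for a shift and 30 degrees each way for a turn. Its arguments: {"type":"object","properties":{"motion":{"type":"array"},"force":{"type":"number"}},"required":["motion"]}

```bash
mkdir -p pics; ls; cat > h.py <<'E'
import numpy as np,cv2
from cell import bot
def snap(name,tag):
    im=bot.get_image(name); cv2.imwrite(f'pics/{tag}.png',im['color'][:,:,::-1]); np.save(f'pics/{tag}.npy',im,allow_pickle=True); return im
def load(tag): return np.load(f'pics/{tag}.npy',allow_pickle=True).item()
def ray(im,u,v):
    K=np.array([[im['fx'],0,im['cx']],[0,im['fy'],im['cy']],[0,0,1.]])
    x,y=(u-im['cx'])/im['fx'],(v-im['cy'])/im['fy']
    a,b=x,y
    for _ in range(30):
        s=1+im['k1']*(a*a+b*b); a,b=x/s,y/s
    E=np.array(im['extrinsics']); return E[:3,3],E[:3,:3]@np.array([a,-b,-1.])
def onz(im,u,v,z):
    o,d=ray(im,u,v); return o+d*(z-o[2])/d[2]
def proj(im,p):
    E=np.array(im['extrinsics']); q=E[:3,:3].T@(np.array(p)-E[:3,3]); a,b=q[0]/-q[2],-q[1]/-q[2]
    s=1+im['k1']*(a*a+b*b); return im['cx']+im['fx']*a*s, im['cy']+im['fy']*b*s
def dep(im,u,v):
    o,d=ray(im,u,v); return o+d*im['depth'][int(round(v)),int(round(u))]
E
python3 - <<'E'
from h import *
s=bot.get_state(); print(s, bot.tip_reach)
for n in('scene','top','wrist'):
    im=snap(n,n+'0'); print(n,np.array(im['extrinsics']).round(3).tolist(),im['fx'],im['k1'])
E
```

```text
pics
{'clock': 0.0, 'joint_pos': array([ 1.27598206e+00,  1.26371555e-01, -4.06487065e-02,  1.40540842e+00,
        1.97252905e-05,  1.57080980e+00]), 'dq': array([ 0.00052606,  0.00066073, -0.00066796,  0.00327005, -0.0008463 ,
       -0.00077347]), 'effort': array([-7.59322393e-04, -4.35910928e+01,  3.52926564e+01,  1.72462442e-02,
       -5.85236785e-05,  3.63021400e-07]), 'eef_pos': array([0.15249996, 0.50220905, 0.40391405]), 'ee_rot': array([[-4.93173320e-04,  2.90574636e-01,  9.56852203e-01],
       [-1.55619254e-03,  9.56850937e-01, -2.90575054e-01],
       [-9.99998668e-01, -1.63235012e-03, -1.97032724e-05]]), 'contact_force': array([-0.09885793,  0.3292113 , -0.80521679]), 'torque': array([-0.06883706, -0.02633361,  0.00336304]), 'finger_gap': 1.0056936047863927} 0.1734
scene [[-0.771, -0.505, 0.388, 0.854], [0.637, -0.613, 0.467, 0.428], [0.002, 0.607, 0.795, 0.944], [0.0, 0.0, 0.0, 1.0]] 410.4403994155886 -0.07609342888214457
top [[-0.029, 0.998, -0.049, 0.422], [-1.0, -0.029, 0.012, 0.015], [0.01, 0.049, 0.999, 1.342], [0.0, 0.0, 0.0, 1.0]] 522.4215989151716 -0.020598621517778214
wrist [[0.291, -0.909, -0.3, 0.077], [0.957, 0.276, 0.092, 0.526], [-0.001, -0.314, 0.95, 0.374], [0.0, 0.0, 0.0, 1.0]] 300.3638493039357 -0.018790246476206116
```

View pics/top0.png

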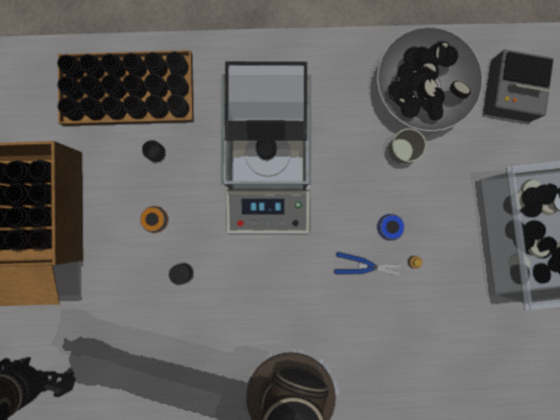

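View pics/scene0.png

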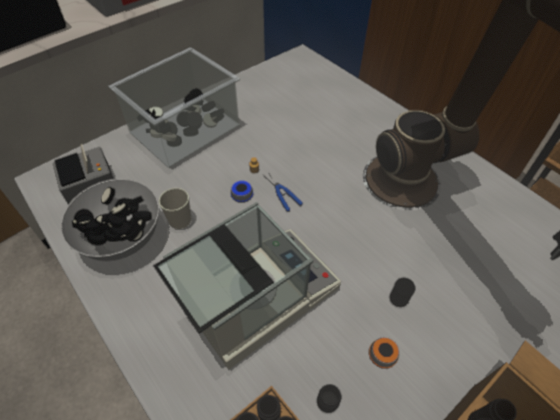

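```bash
python3 - <<'E'
from h import *
im=load('top0'); c=im['color']; 
hsv=cv2.cvtColor(c,cv2.COLOR_RGB2HSV)
for n,im in(('top',load('top0')),('scene',load('scene0'))):
  hsv=cv2.cvtColor(im['color'],cv2.COLOR_RGB2HSV)
  for t,lo,hi in(('blue',(110,150,80),(130,255,255)),('orange',(5,150,100),(18,255,255))):
    m=cv2.inRange(hsv,lo,hi); k,l,st,ce=cv2.connectedComponentsWithStats(m)
    for i in range(1,k):
        if st[i,4]>60: print(n,t,st[i],ce[i].round(1), onz(im,*(st[i,:2]+(st[i,2:4]-1)/2),.028).round(4))
c=load('top0')['color'][50:245,210:325]; cv2.imwrite('pics/crop.png',cv2.resize(c,None,fx=3,fy=3,interpolation=cv2.INTER_CUBIC)[:,:,::-1])
c=load('scene0')['color'][190:370,140:350]; cv2.imwrite('pics/crop2.png',cv2.resize(c,None,fx=3,fy=3,interpolation=cv2.INTER_CUBIC)[:,:,::-1])
E
```

```text
top blue [381 216  22  23 263] [391.8 226.7] [ 0.4212 -0.2661  0.028 ]
top blue [335 253  39  20 235] [354.5 264.4] [ 0.335  -0.1683  0.028 ]
top orange [141 208  22  23 261] [151.9 218.9] [0.4588 0.3369 0.028 ]
scene blue [232 181  19  14 134] [241. 188.] [ 0.4217 -0.2699  0.028 ]
scene orange [373 338  25  24 298] [385.1 350. ] [0.4608 0.3349 0.028 ]
```

View pics/crop.png

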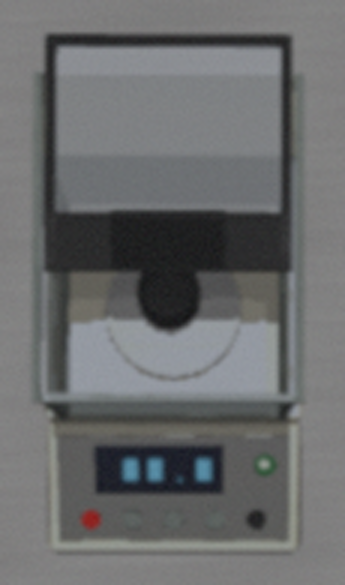

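View pics/crop2.png

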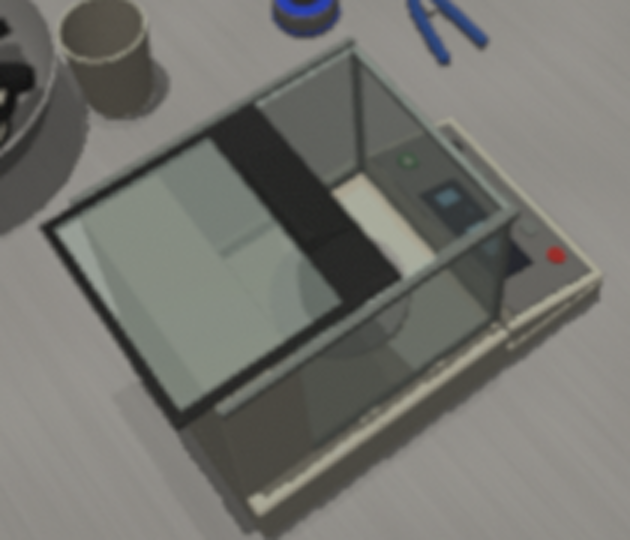

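```bash
python3 - <<'E'
from h import *
im=load('top0')
P=lambda a,b,z:onz(im,210+(a+.5)/3-.5,50+(b+.5)/3-.5,z)
for n,a,b,z in [('rimFL',43,402,.235),('rimFR',297,402,.235),('coverFL',46,270,.242),('coverFR',292,271,.242),('coverBL',47,36,.242),('coverBR',291,36,.242),('gripRL',111,211,.26),('gripRR',224,211,.26),('baseFL',53,548,.03),('baseFR',297,548,.03)]:
    print(n,P(a,b,z).round(4))
# depth samples along the cover centre line
for b in range(30,290,12):
    u,v=210+168/3,50+b/3; print(b,dep(im,u,v).round(3), end=' ')
im=load('scene0')
print()
Q=lambda a,b,z:onz(im,140+(a+.5)/3-.5,190+(b+.5)/3-.5,z).round(4)
print('cover corners scene BR,BL',Q(42,228,.242),Q(182,428,.242)); print('rim FR,FL',Q(352,40,.235),Q(518,213,.235))
E
```

```text
rimFL [0.5236 0.1312 0.235 ]
rimFR [ 0.5184 -0.0487  0.235 ]
coverFL [0.6164 0.1261 0.242 ]
coverFR [ 0.6109 -0.0477  0.242 ]
coverBL [0.7846 0.1216 0.242 ]
coverBR [ 0.78   -0.0523  0.242 ]
gripRL [0.6534 0.0781 0.26  ]
gripRR [ 6.513e-01 -6.000e-04  2.600e-01]
baseFL [0.4199 0.1471 0.03  ]
baseFR [ 0.4139 -0.0567  0.03  ]
30 [ 0.867  0.039 -0.003] 42 [0.776 0.035 0.245] 54 [0.769 0.035 0.24 ] 66 [0.76  0.035 0.242] 78 [0.751 0.036 0.241] 90 [0.742 0.036 0.242] 102 [0.733 0.036 0.245] 114 [0.726 0.036 0.238] 126 [0.716 0.036 0.243] 138 [0.708 0.037 0.24 ] 150 [0.699 0.037 0.242] 162 [0.692 0.037 0.237] 174 [0.682 0.037 0.243] 186 [0.673 0.038 0.245] 198 [0.665 0.038 0.241] 210 [0.652 0.038 0.259] 222 [0.644 0.038 0.258] 234 [0.637 0.038 0.253] 246 [0.629 0.039 0.247] 258 [0.622 0.039 0.243] 270 [0.613 0.039 0.241] 282 [0.63  0.043 0.09 ] 
cover corners scene BR,BL [ 0.7802 -0.0508  0.242 ] [0.7838 0.1246 0.242 ]
rim FR,FL [ 0.5192 -0.0521  0.235 ] [0.5252 0.1379 0.235 ]
```

```bash
cat > tgt.py <<'E'
import sys; from h import *
from scipy.spatial.transform import Rotation as R
def go(p,yaw=np.pi/2-0.028):
    s=bot.get_state(); Rm=s['ee_rot']; y=np.array([np.cos(yaw),np.sin(yaw),0]); x=np.array([0,0,-1.]); T=np.c_[x,y,np.cross(x,y)]
    print('clk',s['clock'],'tcp',s['eef_pos'].round(4),'tip',(s['eef_pos']+bot.tip_reach*Rm[:,0]).round(4),'F',s['contact_force'].round(2),'gap',round(float(s['finger_gap']),2),'q',s['joint_pos'].round(2))
    print('delta',(Rm.T@(np.array(p)-s['eef_pos'])/.3).round(3),'dr',(np.degrees(R.from_matrix(Rm.T@T).as_rotvec())/30).round(3))
if __name__=='__main__': go([float(a) for a in sys.argv[1:4]])
E
python3 tgt.py 0.34 0.32 0.50;python3 tgt.py 0.69 0.038 0.50
```

```text
clk 0.15 tcp [0.1525 0.5022 0.4041] tip [0.1525 0.502  0.2307] F [ 0.04  0.42 -0.65] gap 1.0 q [ 1.28  0.13 -0.04  1.41 -0.    1.57]
delta [-0.319 -0.4    0.775] dr [-0.509 -0.     0.002]
clk 0.15 tcp [0.1525 0.5022 0.4041] tip [0.1525 0.502  0.2307] F [ 0.04  0.42 -0.65] gap 1.0 q [ 1.28  0.13 -0.04  1.41 -0.    1.57]
delta [-0.318 -0.961  2.164] dr [-0.509 -0.     0.002]
```

Emit:
move_arm([
  {"delta_pos": [-0.2,0,0],"dr": [0,0,0],"grip": 1},
  {"delta_pos": [-0.32,-0.1,0.2],"dr": [-0.25,0,0],"grip": 1},
  {"delta_pos": [-0.32,-0.2,0.4],"dr": [-0.509,0,0],"grip": 1},
  {"delta_pos": [-0.32,-0.3,0.6],"dr": [-0.509,0,0],"grip": 1},
  {"delta_pos": [-0.32,-0.4,0.775],"dr": [-0.509,0,0],"grip": 1},
  {"delta_pos": [-0.32,-0.4,0.775],"dr": [-0.509,0,0],"grip": 1},
])

```text
clock: 0.9
eef_pos: [0.3418, 0.3176, 0.5006]
ee_rot: [[0.0, 0.032, 0.999], [-0.001, 0.999, -0.032], [-1.0, -0.001, 0.0]]
contact_force: [-0.2, 0.5, -1.0]
finger_gap: -0.0
```

```bash
python3 tgt.py 0.55 0.14 0.50;python3 tgt.py 0.69 0.038 0.50
```

```text
clk 0.9 tcp [0.3418 0.3176 0.5006] tip [0.3419 0.3175 0.3272] F [-0.23  0.49 -1.03] gap -0.0 q [ 0.75  0.03  0.07  1.61 -0.    0.78]
delta [ 0.003 -0.569  0.713] dr [-0.008  0.     0.001]
clk 0.9 tcp [0.3418 0.3176 0.5006] tip [0.3419 0.3175 0.3272] F [-0.23  0.49 -1.03] gap -0.0 q [ 0.75  0.03  0.07  1.61 -0.    0.78]
delta [ 0.003 -0.894  1.19 ] dr [-0.008  0.     0.001]
```

Emit:
move_arm([
  {"delta_pos": [0,-0.15,0.15],"dr": [0,0,0],"grip": 1},
  {"delta_pos": [0,-0.3,0.32],"dr": [0,0,0],"grip": 1},
  {"delta_pos": [0,-0.45,0.5],"dr": [0,0,0],"grip": 1},
  {"delta_pos": [0,-0.6,0.67],"dr": [0,0,0],"grip": 1},
  {"delta_pos": [0,-0.75,0.83],"dr": [0,0,0],"grip": 1},
  {"delta_pos": [0,-0.894,1.0],"dr": [0,0,0],"grip": 1},
  {"delta_pos": [0,-0.894,1.0],"dr": [0,0,0],"grip": 1},
])

```text
clock: 1.78
eef_pos: [0.6346, 0.0408, 0.499]
ee_rot: [[-0.002, 0.031, 1.0], [-0.0, 1.0, -0.031], [-1.0, -0.001, -0.002]]
contact_force: [-0.4, 0.1, -0.3]
finger_gap: 0.0
```

```bash
python3 tgt.py 0.685 0.038 0.50; python3 tgt.py 0.685 0.038 0.4225
```

```text
clk 1.775 tcp [0.6346 0.0408 0.499 ] tip [0.6342 0.0407 0.3256] F [-0.43  0.15 -0.28] gap 0.0 q [ 0.06  0.38  0.5   1.69 -0.    0.1 ]
delta [-0.004 -0.004  0.168] dr [-0.006 -0.004  0.001]
clk 1.775 tcp [0.6346 0.0408 0.499 ] tip [0.6342 0.0407 0.3256] F [-0.43  0.15 -0.28] gap 0.0 q [ 0.06  0.38  0.5   1.69 -0.    0.1 ]
delta [ 0.255 -0.004  0.169] dr [-0.006 -0.004  0.001]
```

Emit:
move_arm([
  {"delta_pos": [0,0,0.168],"dr": [0,0,0],"grip": 1},
  {"delta_pos": [0.1,0,0.168],"dr": [0,0,0],"grip": 1},
  {"delta_pos": [0.2,0,0.168],"dr": [0,0,0],"grip": 1},
  {"delta_pos": [0.23,0,0.168],"dr": [0,0,0],"grip": 1},
  {"delta_pos": [0.245,0,0.168],"dr": [0,0,0],"grip": 1},
  {"delta_pos": [0.25,0,0.168],"dr": [0,0,0],"grip": 1},
  {"delta_pos": [0.25,0,0.168],"dr": [0,0,0],"grip": 1},
])

```text
clock: 2.65
eef_pos: [0.6827, 0.042, 0.427]
ee_rot: [[0.002, 0.028, 1.0], [0.0, 1.0, -0.028], [-1.0, 0.0, 0.002]]
contact_force: [0.9, 0.2, -0.7]
finger_gap: -0.001
```

```bash
python3 - <<'E'
from h import *
for n in ('scene','wrist','top'): snap(n,n+'1')
a=cv2.imread('pics/scene1.png')[180:360,140:350]; b=cv2.imread('pics/wrist1.png')
cv2.imwrite('pics/c1.png',np.hstack([cv2.resize(a,(490,420)),cv2.resize(b,(300,225)).copy() if 0 else cv2.resize(b,(300,420))]))
E
python3 tgt.py 0.58 0.04 0.42
```

```text
clk 2.8 tcp [0.6827 0.042  0.4266] tip [0.683  0.042  0.2532] F [-0.46 -0.09  0.34] gap 0.0 q [ 0.06  0.45  0.44  1.56 -0.    0.09]
delta [ 0.021 -0.016 -0.342] dr [-0.     0.002 -0.   ]
```

View pics/c1.png

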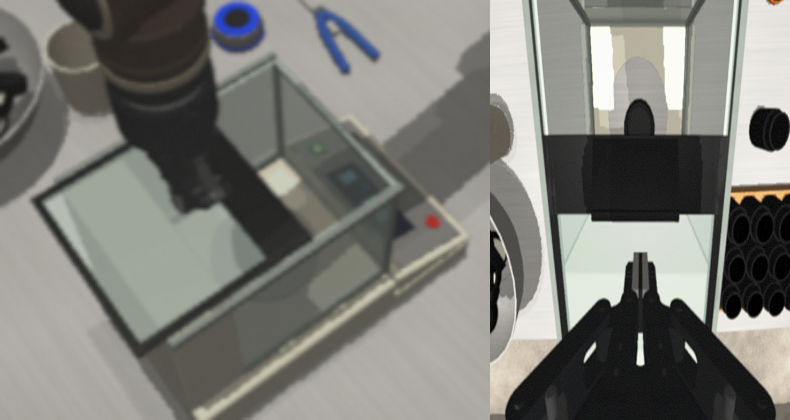

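Emit:
move_arm([
  {"delta_pos": [0.009,-0.008,0],"dr": [0,0,0],"grip": 1},
  {"delta_pos": [0.018,-0.008,0],"dr": [0,0,0],"grip": 1},
  {"delta_pos": [0.018,-0.008,-0.02],"dr": [0,0,0],"grip": 1},
  {"delta_pos": [0.018,-0.008,-0.035],"dr": [0,0,0],"grip": 1},
  {"delta_pos": [0.018,-0.008,-0.05],"dr": [0,0,0],"grip": 1},
  {"delta_pos": [0.018,-0.008,-0.065],"dr": [0,0,0],"grip": 1},
  {"delta_pos": [0.018,-0.008,-0.08],"dr": [0,0,0],"grip": 1},
  {"delta_pos": [0.018,-0.008,-0.095],"dr": [0,0,0],"grip": 1},
  {"delta_pos": [0.018,-0.008,-0.11],"dr": [0,0,0],"grip": 1},
  {"delta_pos": [0.018,-0.008,-0.125],"dr": [0,0,0],"grip": 1},
])

```text
clock: 4.05
eef_pos: [0.645, 0.0406, 0.4204]
ee_rot: [[0.0, 0.028, 1.0], [0.0, 1.0, -0.028], [-1.0, 0.0, 0.0]]
contact_force: [1.4, 0.4, 0.8]
finger_gap: 0.003
```

```bash
python3 tgt.py 0.58 0.04 0.4215; python3 - <<'E'
from h import *
snap('wrist','wrist2')
E
```

```text
clk 4.05 tcp [0.645  0.0406 0.4204] tip [0.645  0.0407 0.247 ] F [1.43 0.41 0.82] gap 0.0 q [0.06 0.37 0.3  1.51 0.   0.09]
delta [-0.004 -0.008 -0.216] dr [-0.001  0.    -0.   ]
```

View pics/wrist2.png

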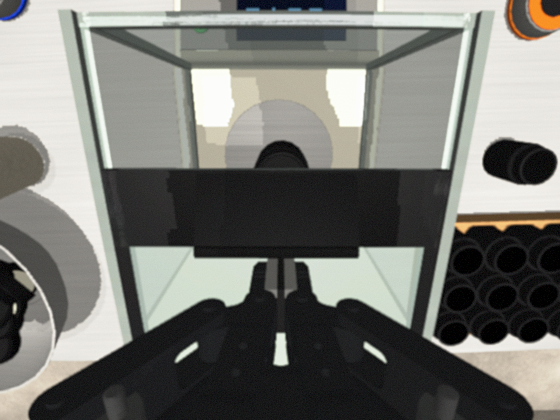

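The fingers (280, 260) sit behind the wedge's rear face at row ~255, and the force of 1.4 N matches the sliding friction.

Emit:
move_arm([
  {"delta_pos": [-0.002,0,-0.015],"dr": [0,0,0],"grip": 1},
  {"delta_pos": [-0.004,0,-0.03],"dr": [0,0,0],"grip": 1},
  {"delta_pos": [-0.004,0,-0.045],"dr": [0,0,0],"grip": 1},
  {"delta_pos": [-0.004,0,-0.06],"dr": [0,0,0],"grip": 1},
  {"delta_pos": [-0.004,0,-0.075],"dr": [0,0,0],"grip": 1},
  {"delta_pos": [-0.004,0,-0.09],"dr": [0,0,0],"grip": 1},
  {"delta_pos": [-0.004,0,-0.105],"dr": [0,0,0],"grip": 1},
  {"delta_pos": [-0.004,0,-0.12],"dr": [0,0,0],"grip": 1},
  {"delta_pos": [-0.004,0,-0.135],"dr": [0,0,0],"grip": 1},
  {"delta_pos": [-0.004,0,-0.15],"dr": [0,0,0],"grip": 1},
  {"delta_pos": [-0.004,0,-0.165],"dr": [0,0,0],"grip": 1},
  {"delta_pos": [-0.004,0,-0.18],"dr": [0,0,0],"grip": 1},
])

```text
clock: 5.6
eef_pos: [0.591, 0.0422, 0.4215]
ee_rot: [[0.0, 0.028, 1.0], [0.0, 1.0, -0.028], [-1.0, 0.0, 0.0]]
contact_force: [2.5, 0.6, -0.9]
finger_gap: 0.0
```

```bash
python3 tgt.py 0.575 0.042 0.4215; python3 - <<'E'
from h import *
snap('wrist','wrist3')
E
```

```text
clk 5.6 tcp [0.591  0.0422 0.4215] tip [0.591  0.0422 0.2481] F [ 2.52  0.63 -0.92] gap 0.0 q [0.07 0.26 0.16 1.47 0.   0.1 ]
delta [-0.    -0.002 -0.053] dr [-0.001  0.    -0.   ]
```

View pics/wrist3.png

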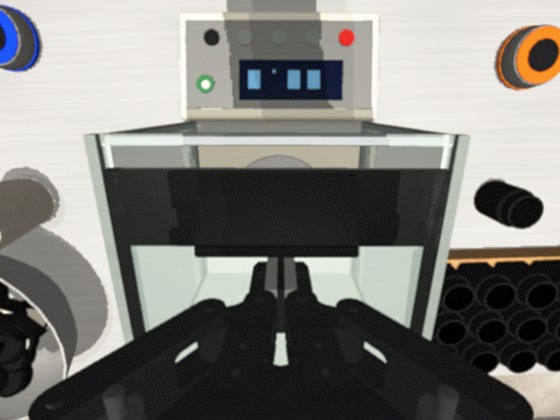

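Emit:
move_arm([
  {"delta_pos": [0,0,-0.012],"dr": [0,0,0],"grip": 1},
  {"delta_pos": [0,0,-0.024],"dr": [0,0,0],"grip": 1},
  {"delta_pos": [0,0,-0.034],"dr": [0,0,0],"grip": 1},
  {"delta_pos": [0,0,-0.04],"dr": [0,0,0],"grip": 1},
  {"delta_pos": [0,0,-0.045],"dr": [0,0,0],"grip": 1},
  {"delta_pos": [0,0,-0.045],"dr": [0,0,0],"grip": 1},
])

```text
clock: 6.4
eef_pos: [0.5776, 0.0426, 0.4216]
ee_rot: [[-0.0, 0.028, 1.0], [0.0, 1.0, -0.028], [-1.0, 0.0, -0.0]]
contact_force: [0.7, 0.2, 0.1]
finger_gap: 0.001
```

```bash
python3 tgt.py 0.575 0.042 0.4215; python3 - <<'E'
from h import *
snap('wrist','wrist4')
E
```

```text
clk 6.4 tcp [0.5776 0.0426 0.4216] tip [0.5776 0.0426 0.2482] F [0.73 0.19 0.05] gap 0.0 q [0.07 0.23 0.12 1.46 0.   0.1 ]
delta [ 0.    -0.002 -0.009] dr [-0. -0. -0.]
```

View pics/wrist4.png

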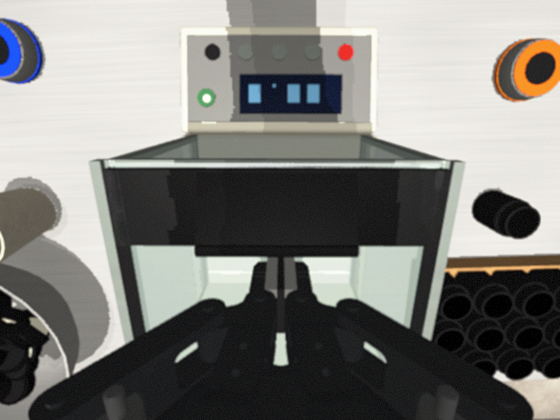

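Emit:
move_arm([
  {"delta_pos": [0,0,-0.004],"dr": [0,0,0],"grip": 1},
  {"delta_pos": [0,0,-0.008],"dr": [0,0,0],"grip": 1},
  {"delta_pos": [0,0,-0.011],"dr": [0,0,0],"grip": 1},
])

```text
clock: 6.82
eef_pos: [0.5762, 0.0426, 0.4217]
ee_rot: [[0.005, 0.028, 1.0], [-0.0, 1.0, -0.028], [-1.0, -0.0, 0.005]]
contact_force: [11.9, -0.4, -3.0]
finger_gap: -0.001
```

Emit:
move_arm([
  {"delta_pos": [0,0,0],"dr": [0,0,0],"grip": 1},
  {"delta_pos": [0,0,0],"dr": [0,0,0],"grip": 1},
])

```text
clock: 7.08
eef_pos: [0.5762, 0.0426, 0.4217]
ee_rot: [[0.005, 0.028, 1.0], [-0.0, 1.0, -0.028], [-1.0, -0.0, 0.005]]
contact_force: [11.5, -0.4, -2.7]
finger_gap: 0.003
```

```bash
python3 tgt.py 0.60 0.042 0.4215; python3 - <<'E'
from h import *
snap('wrist','wrist5')
a=cv2.imread('pics/wrist5.png')[120:280,70:490]; cv2.imwrite('pics/w5c.png',cv2.resize(a,(800,305)))
E
```

```text
clk 7.075 tcp [0.5762 0.0426 0.4217] tip [0.5771 0.0425 0.2483] F [11.46 -0.45 -2.74] gap 0.0 q [ 0.07  0.23  0.12  1.46 -0.    0.1 ]
delta [0.001 0.    0.079] dr [-0.001  0.009  0.   ]
```

View pics/w5c.png

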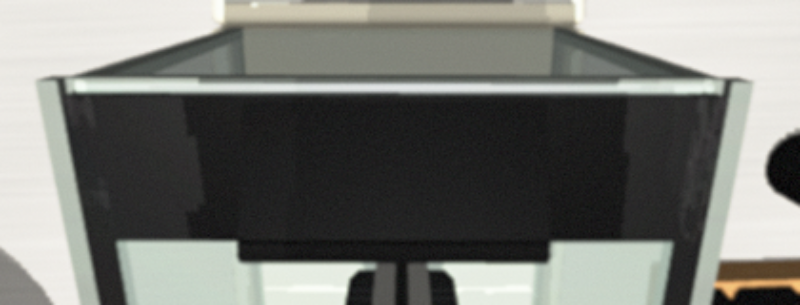

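The front frame edge now meets the front glass rim, and a steady 11.5 N shows the hard stop. I'll back off and lift.

Emit:
move_arm([
  {"delta_pos": [0,0,0.02],"dr": [0,0,0],"grip": 1},
  {"delta_pos": [0,0,0.06],"dr": [0,0,0],"grip": 1},
  {"delta_pos": [-0.1,0,0.06],"dr": [0,0,0],"grip": 1},
  {"delta_pos": [-0.25,0,0.06],"dr": [0,0,0],"grip": 1},
  {"delta_pos": [-0.35,-0.1,0.0],"dr": [0,0,0],"grip": 1},
  {"delta_pos": [-0.35,-0.25,-0.1],"dr": [0,0,0],"grip": 1},
  {"delta_pos": [-0.35,-0.4,-0.2],"dr": [0,0,0],"grip": 1},
  {"delta_pos": [-0.35,-0.55,-0.3],"dr": [0,0,0],"grip": 1},
  {"delta_pos": [-0.35,-0.7,-0.4],"dr": [0,0,0],"grip": 1},
  {"delta_pos": [-0.35,-0.85,-0.48],"dr": [0,0,0],"grip": 1},
  {"delta_pos": [-0.35,-1.0,-0.48],"dr": [0,0,0],"grip": 1},
  {"delta_pos": [-0.35,-1.0,-0.48],"dr": [0,0,0],"grip": 1},
])

```text
clock: 8.62
eef_pos: [0.4219, -0.2558, 0.5258]
ee_rot: [[-0.001, 0.032, 0.999], [0.0, 0.999, -0.032], [-1.0, 0.0, -0.001]]
contact_force: [-0.5, 0.9, -0.2]
finger_gap: 0.001
```

```bash
python3 tgt.py 0.4215 -0.268 0.35; python3 - <<'E'
from h import *
im=snap('top','top6')
snap('wrist','wrist6')
snap('scene','scene6')
c=im['color'][50:245,210:325]; cv2.imwrite('pics/crop6.png',cv2.resize(c,None,fx=3,fy=3,interpolation=cv2.INTER_CUBIC)[:,:,::-1])
E
```

```text
clk 8.625 tcp [ 0.4219 -0.2558  0.5258] tip [ 0.4216 -0.2557  0.3524] F [-0.46  0.86 -0.22] gap 0.0 q [-0.54  0.1   0.2   1.67 -0.   -0.51]
delta [ 0.586 -0.041  0.001] dr [-0.009 -0.003 -0.001]
```

View pics/crop6.png

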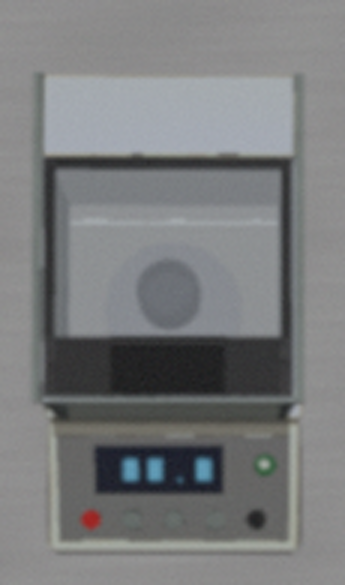

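View pics/wrist6.png

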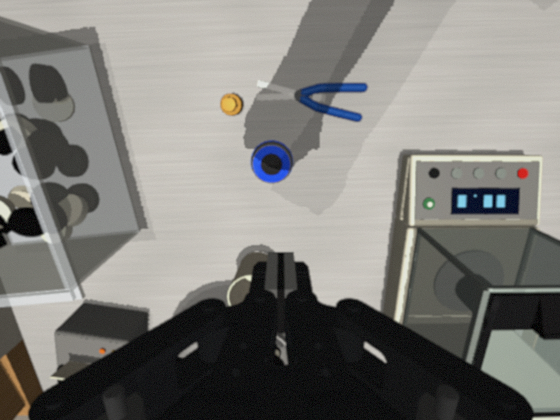

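```bash
python3 - <<'E'
from h import *
for t in('wrist6','scene6','top6'):
  im=load(t); hsv=cv2.cvtColor(im['color'],cv2.COLOR_RGB2HSV); m=cv2.inRange(hsv,(110,150,80),(130,255,255)); k,l,st,ce=cv2.connectedComponentsWithStats(m)
  for i in range(1,k):
    if st[i,4]>60: print(t,st[i],onz(im,*(st[i,:2]+(st[i,2:4]-1)/2),.028).round(4))
im=load('top6'); P=lambda a,b,z:onz(im,210+(a+.5)/3-.5,50+(b+.5)/3-.5,z)
print(P(168,341,.26),P(168,397,.242))
E
python3 tgt.py 0.4215 -0.268 0.2334
```

```text
wrist6 [253 146  37  36 730] [ 0.4239 -0.2677  0.028 ]
scene6 [232 182  18  13 107] [ 0.4241 -0.2693  0.028 ]
top6 [382 216  20  22 234] [ 0.4224 -0.2662  0.028 ]
top6 [337 253  22   7  65] [ 0.3517 -0.1525  0.028 ]
[0.56124166 0.0409241  0.26      ] [0.52394066 0.04243069 0.242     ]
clk 8.775 tcp [ 0.4223 -0.253   0.5263] tip [ 0.4222 -0.2529  0.3529] F [-0.3  -0.11 -0.62] gap -0.0 q [-0.54  0.1   0.2   1.67  0.   -0.51]
delta [ 0.976 -0.051 -0.   ] dr [-0.001 -0.001 -0.001]
```

Emit:
move_arm([
  {"delta_pos": [0.1,-0.05,0],"dr": [0,0,0],"grip": 1},
  {"delta_pos": [0.25,-0.05,0],"dr": [0,0,0],"grip": 1},
  {"delta_pos": [0.4,-0.05,0],"dr": [0,0,0],"grip": 1},
  {"delta_pos": [0.55,-0.05,0],"dr": [0,0,0],"grip": 1},
  {"delta_pos": [0.7,-0.05,0],"dr": [0,0,0],"grip": 1},
  {"delta_pos": [0.78,-0.05,0],"dr": [0,0,0],"grip": 1},
  {"delta_pos": [0.8,-0.05,0],"dr": [0,0,0],"grip": 1},
  {"delta_pos": [0.8,-0.05,0],"dr": [0,0,0],"grip": 1},
])

```text
clock: 9.78
eef_pos: [0.4221, -0.2676, 0.2871]
ee_rot: [[0.0, 0.027, 1.0], [-0.0, 1.0, -0.027], [-1.0, -0.0, 0.0]]
contact_force: [-0.5, -0.0, 0.3]
finger_gap: -0.001
```

```bash
python3 tgt.py 0.4225 -0.268 0.2334; python3 -c "
from h import *
snap('wrist','wrist7')"
```

```text
clk 9.775 tcp [ 0.4221 -0.2676  0.2871] tip [ 0.4221 -0.2677  0.1137] F [-0.53 -0.04  0.28] gap -0.0 q [-0.57  0.11 -0.32  1.14  0.   -0.54]
delta [ 0.179 -0.001  0.001] dr [0.002 0.001 0.   ]
```

View pics/wrist7.png

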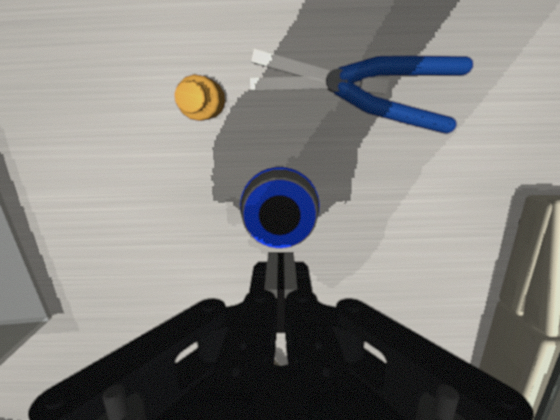

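Emit:
move_arm([
  {"delta_pos": [0.08,0,0],"dr": [0,0,0],"grip": 1},
  {"delta_pos": [0.14,0,0],"dr": [0,0,0],"grip": 1},
  {"delta_pos": [0.17,0,0],"dr": [0,0,0],"grip": 1},
  {"delta_pos": [0.178,0,0],"dr": [0,0,0],"grip": 1},
  {"delta_pos": [0.178,0,0],"dr": [0,0,0],"grip": 1},
  {"delta_pos": [0.178,0,0],"dr": [0,0,0],"grip": 1},
])

```text
clock: 10.58
eef_pos: [0.4219, -0.2683, 0.2339]
ee_rot: [[0.001, 0.028, 1.0], [-0.001, 1.0, -0.028], [-1.0, -0.001, 0.001]]
contact_force: [-0.3, 0.0, 0.4]
finger_gap: -0.001
```

```bash
python3 tgt.py 0.4225 -0.268 0.2334; python3 -c "
from h import *
a=snap('wrist','wrist8');b=snap('scene','scene8')
A=cv2.imread('pics/wrist8.png')[180:320,200:360];B=cv2.imread('pics/scene8.png')[130:230,190:330]
cv2.imwrite('pics/c8.png',np.hstack([cv2.resize(A,(400,350)),cv2.resize(B,(400,350))]))"
```

```text
clk 10.575 tcp [ 0.4219 -0.2683  0.2339] tip [ 0.4221 -0.2685  0.0605] F [-0.29  0.05  0.41] gap -0.0 q [-0.57  0.14 -0.41  1.02 -0.   -0.54]
delta [0.002 0.001 0.002] dr [-0.001  0.002  0.001]
```

View pics/c8.png

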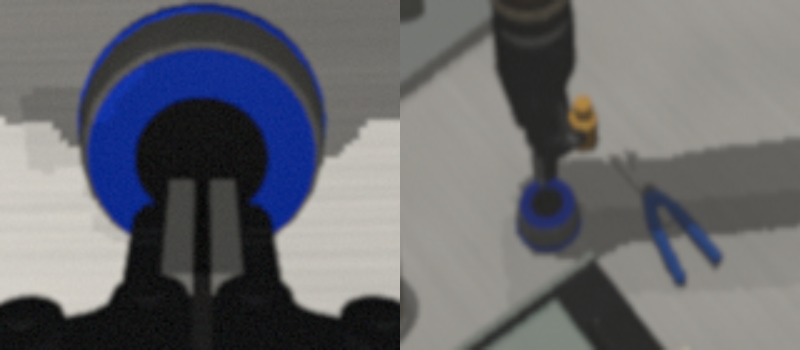

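The closed fingertips are over the window, tip z 0.0605 (about 3 cm over it), with no contact force. I'll hold still.

Emit:
move_arm([
  {"delta_pos": [0,0,0],"dr": [0,0,0],"grip": 1},
  {"delta_pos": [0,0,0],"dr": [0,0,0],"grip": 1},
  {"delta_pos": [0,0,0],"dr": [0,0,0],"grip": 1},
  {"delta_pos": [0,0,0],"dr": [0,0,0],"grip": 1},
  {"delta_pos": [0,0,0],"dr": [0,0,0],"grip": 1},
  {"delta_pos": [0,0,0],"dr": [0,0,0],"grip": 1},
  {"delta_pos": [0,0,0],"dr": [0,0,0],"grip": 1},
  {"delta_pos": [0,0,0],"dr": [0,0,0],"grip": 1},
  {"delta_pos": [0,0,0],"dr": [0,0,0],"grip": 1},
  {"delta_pos": [0,0,0],"dr": [0,0,0],"grip": 1},
  {"delta_pos": [0,0,0],"dr": [0,0,0],"grip": 1},
  {"delta_pos": [0,0,0],"dr": [0,0,0],"grip": 1},
])

```text
clock: 12.18
eef_pos: [0.4216, -0.2682, 0.2331]
ee_rot: [[-0.0, 0.028, 1.0], [-0.0, 1.0, -0.028], [-1.0, -0.0, -0.0]]
contact_force: [-0.2, -0.3, 0.2]
finger_gap: 0.003
```

Emit:
move_arm([
  {"delta_pos": [0,0,0],"dr": [0,0,0],"grip": 1},
  {"delta_pos": [0,0,0],"dr": [0,0,0],"grip": 1},
  {"delta_pos": [0,0,0],"dr": [0,0,0],"grip": 1},
  {"delta_pos": [0,0,0],"dr": [0,0,0],"grip": 1},
  {"delta_pos": [0,0,0],"dr": [0,0,0],"grip": 1},
  {"delta_pos": [0,0,0],"dr": [0,0,0],"grip": 1},
  {"delta_pos": [0,0,0],"dr": [0,0,0],"grip": 1},
  {"delta_pos": [0,0,0],"dr": [0,0,0],"grip": 1},
])

```text
clock: 13.18
eef_pos: [0.4216, -0.2682, 0.2331]
ee_rot: [[-0.0, 0.028, 1.0], [0.0, 1.0, -0.028], [-1.0, 0.0, -0.0]]
contact_force: [-1.6, -0.3, -0.4]
finger_gap: -0.006
```

```bash
python3 tgt.py 0.4225 -0.268 0.2334; python3 -c "
from h import *
im=snap('top','top9')
c=im['color'][150:270,210:450]; cv2.imwrite('pics/crop9.png',cv2.resize(c,None,fx=3,fy=3,interpolation=cv2.INTER_CUBIC)[:,:,::-1])"
```

```text
clk 13.175 tcp [ 0.4216 -0.2682  0.2331] tip [ 0.4216 -0.2682  0.0597] F [-1.65 -0.28 -0.43] gap -0.01 q [-0.57  0.14 -0.41  1.02  0.   -0.54]
delta [-0.001  0.001  0.003] dr [-0.001 -0.    -0.   ]
```

View pics/crop9.png

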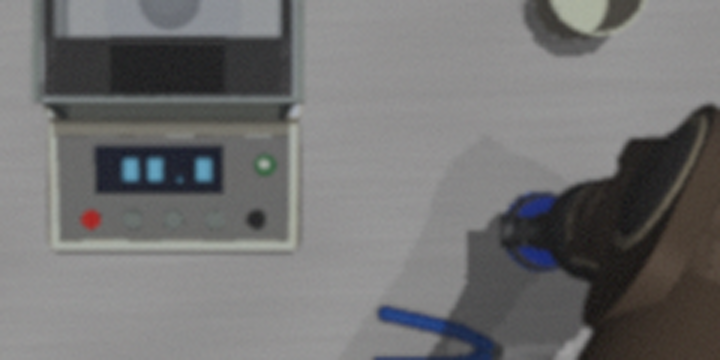

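Emit:
move_arm([
  {"delta_pos": [-0.05,0,0],"dr": [0,0,0],"grip": 1},
  {"delta_pos": [-0.2,0,0],"dr": [0,0,0],"grip": 1},
  {"delta_pos": [-0.35,0,0],"dr": [0,0,0],"grip": 1},
  {"delta_pos": [-0.5,0,0],"dr": [0,0,0],"grip": 1},
  {"delta_pos": [-0.65,0,0],"dr": [0,0,0],"grip": 1},
  {"delta_pos": [-0.8,0,0],"dr": [0,0,0],"grip": 1},
  {"delta_pos": [-0.9,0,0],"dr": [0,0,0],"grip": 1},
  {"delta_pos": [-0.9,0,0],"dr": [0,0,0],"grip": 1},
  {"delta_pos": [-0.9,0,0],"dr": [0,0,0],"grip": 1},
])

```text
clock: 14.35
eef_pos: [0.4215, -0.2681, 0.5029]
ee_rot: [[-0.0, 0.028, 1.0], [0.0, 1.0, -0.028], [-1.0, 0.0, -0.0]]
contact_force: [-0.2, 0.3, 0.2]
finger_gap: -0.002
```

```bash
python3 tgt.py 0.4225 -0.268 0.5; python3 - <<'E'
from h import *
snap('top','top10'); snap('scene','scene10'); snap('wrist','wrist10')
for t in('wrist10','scene10','top10'):
  im=load(t); hsv=cv2.cvtColor(im['color'],cv2.COLOR_RGB2HSV)
  for n,lo,hi in(('blue',(110,150,80),(130,255,255)),('orange',(5,150,100),(18,255,255))):
   k,l,st,ce=cv2.connectedComponentsWithStats(cv2.inRange(hsv,lo,hi))
   for i in range(1,k):
    if st[i,4]>60: print(t,n,st[i],onz(im,*(st[i,:2]+(st[i,2:4]-1)/2),.028).round(4))
E
```

```text
clk 14.35 tcp [ 0.4215 -0.2681  0.5029] tip [ 0.4215 -0.2681  0.3295] F [-0.17  0.3   0.17] gap -0.0 q [-0.57  0.1   0.15  1.62  0.   -0.54]
delta [0.01  0.    0.003] dr [-0. -0. -0.]
wrist10 blue [261 148  39  38 792] [ 0.424  -0.2672  0.028 ]
scene10 blue [232 182  18  13 100] [ 0.4241 -0.2693  0.028 ]
scene10 orange [373 338  25  24 296] [0.4608 0.3349 0.028 ]
top10 blue [382 216  22  23 260] [ 0.4211 -0.2686  0.028 ]
top10 blue [337 253  25   8  78] [ 0.3504 -0.1562  0.028 ]
top10 blue [335 270  21   4  62] [ 0.3132 -0.1449  0.028 ]
top10 orange [141 208  22  23 266] [0.4588 0.3369 0.028 ]
```

View pics/top10.png

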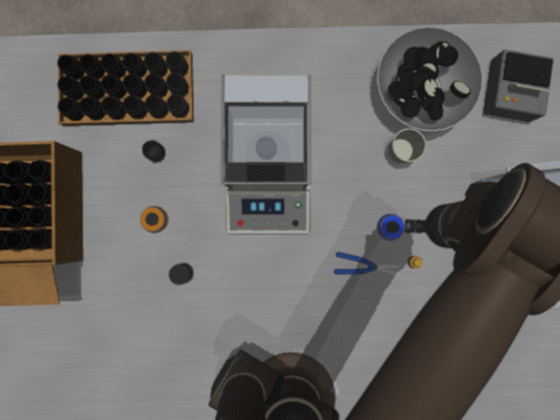

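View pics/scene10.png

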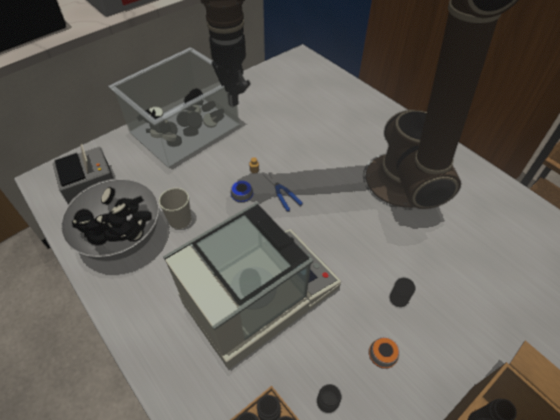

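The cover is shut with its front edge at top-view row ~183. The blue pod (391,227), the orange pod (152,219) and the bystanders are where they started.

```bash
python3 -c "
from cell import bot
print(bot.finish_job())"
```

```text
the job is handed in; nothing more can be done
None
```

I shut the top cover, then tared hands-free with the blue-ringed pod, and handed the job in at about 14.5 s. No verdict was given, and nothing I could see confirmed the tare registering. The display looked the same in pictures before and during the hold.

- **Cover:** I hooked the closed fingertips behind the wedge grip and pushed it gently to the hard stop. The force was 1–3 N while sliding and about 12 N at the stop. In the pictures its front edge meets the front glass. The grip's rear edge measured x = 0.561, against about 0.564 expected for fully shut, which is within the calibration error.
- **Tare:** I held the fingertips about 3 cm over the window (tip z 0.060) for about 2.6 s, centred to within a few mm. No real contact force showed, only readings up to 1.7 N, slightly above the usual sensor noise. I then drew the hand straight up 27 cm.
- **Everything else:** The orange-ringed pod measured exactly the same before and after. The blue-ringed pod agreed to about 2.5 mm, and its ring is partly hidden in some of the views. The bystanders look unmoved, but I checked those by eye only.

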